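# Lock a bat on the decorating turntable and start it for a bud vase

## Robot

A 6-joint arm with a two-finger parallel gripper is mounted at the origin on the work surface. World frame = base frame: x ahead of the robot, y to its left, z up, the work surface at z = 0. Lengths are in mm, angles in degrees, forces in N, time in s.
With the tool pointing down it reaches from about 300 to 850 mm from the base axis. Payload 4.2 kg.
Tool frame: the origin (TCP) lies midway between the tips of the shut fingers; the grasp point (between the pads) lies 19 mm behind it (env.grasp_offset is the distance from the TCP to the grasp point, in mm); z points along the fingers, y is the line along which they close (so a half turn about z gives the same grasp; the last joint's range is limited). The gripper opens to 91 mm and grips with 3 to 60 N. Pads are 32 mm wide; open, the fingers measure 118 mm over their backs; the gripper's body (76 mm by 178 mm) begins 60 mm behind the grasp point.
Start: joints at [-66.807, 18.312, 89.639, -0, 72.044, -1.146], TCP at [236.985, -523.91, 213.976] pointing down, gripper open.
Joint ranges: [-177.97, 177.97], [-48.28, 115.42], [12.27, 149.76], [-77.06, 257.06], [2.81, 150.46], [-146.56, 146.56]. Speed limits (degrees/s): [147.25, 147.25, 180, 180, 180, 180].

## Interface

Orientations are given as [roll, pitch, yaw] about the fixed x, y, z axes, in that order (R = Rz(yaw) Ry(pitch) Rx(roll)).
In Python, from workcell import env, optics gives the robot as it stands. The module is installed in compiled form; this text tells all that it offers.
- The arm moves only by the tool send_rows, never from a script. Its argument "targets" is a list that holds one entry, the list of rows, each a list of 7 numbers: the turn, a rotation vector about the world's x, y, z scaled (see below), then the shift along the world's x, y, z scaled (see below), then the closure, from -1 (fully open) to 1 (shut). In form: [[[rx, ry, rz, x, y, z, gripper], ...]]. A call has 1 to 12 rows; each row shifts and turns the commanded pose from where the row before left it; what a row does not reach is not made up. The controller multiplies each number of a shift by 0.2 m and each number of a turn by pi/2 rad. A row lasts 1/10 s, in which the tool goes at most 50 mm and 8.59 degrees, less where a joint would pass 70% of its speed; a pose out of reach is approached as far as the arm can. A call with a number of a shift or a turn outside -1 to 1 is refused whole. A call with a gripper value outside its range is refused whole. The fingers move at their own pace and stop on an object; "grip_force" is the grip in N (left out, the last holds). Time passes only in rows, so rows that do not move let the fingers close. It gives the time, the measured TCP pose, the force, the opening and the grip force at its end, in the units of the state.
- env.state(): the state, without advancing time (a new reading comes with each control period).
- optics.grab_frame(name): name is "scene" or "top" or "wrist"; returns (picture, depth): 400x640x3 uint8, red, green, blue; 400x640 float32, mm along the optical axis (not along the pixel's ray), 0 where there is no reading.
- optics.camera_info(name): a dict with "camera_matrix" (3x3 intrinsics, pixels), "R" (3x3) and "t" (3): a world point X has camera coordinates R X + t; the wrist camera has in their place "mount" (4x4, takes a point from camera to tool coordinates, whose origin is the TCP and whose axes are the flange's). Camera axes: x right, y down, z forward; pixel columns grow to the right and rows downward; lengths in mm; the calibration is good to about 2 mm. A picture is of the moment at which its call begins: read the wrist's pose just before it. camera_info takes no time and is no camera call.
- env.job_done(): hands the job in; it is judged then, once.
Trained networks look in the newest picture that a camera, given by its name, has taken for a name from the list of things; names that differ only in an ending like _2 or _b are one class to them, and where a whole thing is asked for, a point or a joint stands for the part that bears it (a point fixed in the world has none). Each returns a list of dicts, best first, with "conf" (0 to 1); they miss things now and then, are a little off and sometimes report something else, mostly with a low value. They report only what shows in the picture. A call takes as long as a camera call.
- optics.silhouettes(camera, name): "mask" (400x640 bool, what is visible of it) and "at" ([column, row] in pixels, amid what is visible of it).
- optics.place_of(camera, name): "at" ([column, row] in pixels: a listed point, or the origin of a listed thing).
The state is a dict: "time_s": time; "qpos": joint angles; "qvel": joint speeds; "effort": joint torques, N m; "ee_pos": TCP position; "ee_rot": TCP orientation; "force": force on the tool from outside, world axes, zero at the start; "torque": the same for the moment, N m; "gripper_width": finger opening in mm; "gripper_force": force on a finger pad.
Only numpy, scipy, OpenCV 4.12 (cv2) and the standard library are available. Lean on these libraries where they do the work, as an engineer would, in place of code of your own. Each camera call takes 0.05 s, during which the arm holds its last target. There are 200 camera calls.

## Task

Get the decorating turntable ready: pull the cabinet drawer all the way out, and lock the square bat down with every T-toggle you find in the drawer, one to a slot, each dropped through until its collar sits on the bat and then given a quarter turn so that it holds. Stand the bud vase upright in the middle of the bat and push the drawer fully shut; only when all that is done, turn the speed knob three clicks clockwise from off. Leave the glaze jar and the water glass where they stand.

Things in the scene. Friction and masses are not known exactly. Their poses are not given: they have to be found in the camera images.
- cabinet: Wooden tool cabinet, 240 deep x 180 wide x 109 mm high, fixed on the table to the robot's right; origin at the centre of its underside, its blue drawer front faces -x.
- cabinet_drawer0 (a joint): The cabinet's drawer. Joint value in m: 0 = shut, 0.166 = out at its stop; slides with about 1 N and stays where left. Front panel 15 mm thick, upper edge 98 mm above the table; side walls 87 mm above it, 138 mm apart; floor at 22 mm, on it a wooden insert, top at 40 mm, with four pockets (46 mm across the drawer x 20 mm) that hold the toggles upright.
- cabinet_drawer0_handle (a point): Middle of the drawer's steel bar handle: a level bar 90 mm long, about 10 mm thick, its axis 35 mm off the front panel and about 70 mm above the table, free behind. Axes: the drawer opens along -x, the bar lies along y, z up. The pockets' centres, from this point: x = +103 or +161 mm, y = -35 or +35 mm.
- bat_centre (a point): Middle of the bat's upper face, 48 mm above the table, z up. The bat is a square off-white board 200 x 200 x 12 mm, fixed on the round dark turntable, and does not turn here; below it is 24 mm of free space. A thin ring of 69 mm diameter drawn on it marks the place for the vase. Its x and y axes are parallel to the bat's edges.
- slot1 (a point): Middle of slot 1 in the bat, at the upper face; slot at x = -60, y = -62 mm in the bat's axes, 46 mm long along x, 16 mm wide along y, right through the 12 mm board. Axes as the bat's.
- slot2 (a point): Middle of slot 2 in the bat, at the upper face; slot at x = -60, y = 62 mm in the bat's axes, 46 mm long along x, 16 mm wide along y, right through the 12 mm board. Axes as the bat's.
- slot3 (a point): Middle of slot 3 in the bat, at the upper face; slot at x = 60, y = -62 mm in the bat's axes, 46 mm long along x, 16 mm wide along y, right through the 12 mm board. Axes as the bat's.
- slot4 (a point): Middle of slot 4 in the bat, at the upper face; slot at x = 60, y = 62 mm in the bat's axes, 46 mm long along x, 16 mm wide along y, right through the 12 mm board. Axes as the bat's.
- toggle1: T-toggle, 70 g, upright in a drawer pocket at the start. Origin: centre of its underside; z up the stem, x along the crossbar. From below: steel crossbar 40 (x) x 11 (y) x 10 mm high; stem 11 mm diameter up to 24 mm; collar 30 mm diameter from 24 to 30 mm; wooden wing grip 40 (x) x 12 (y) mm from 30 to 66 mm, in line with the crossbar. A half turn looks the same.
- toggle2: T-toggle like toggle1. It passes a slot with its x along the slot's length; seated, its collar lies on the bat, the origin is 24 mm below the bat's upper face and the crossbar 2 mm clear beneath the board, so it turns freely; turned a quarter, its x lies along the slot's y and it cannot lift out. It then stays as it is left.
- toggle3: T-toggle like toggle1. Two to four of the four toggles are present; the others are None from the start.
- toggle4: T-toggle like toggle1.
- vase: Bisque (terracotta) bud vase, 84 mm tall, 280 g, origin at the centre of its foot, z up; foot 56 mm, belly 66 mm diameter up to 22 mm, shoulder narrowing to a straight round neck of 24 mm diameter from 44 to 84 mm. Stands on the table to the left at the start.
- speed (a joint): The turntable's speed knob on the grey control box (110 x 100 x 50 mm). Joint value in rad, 0 = off as it stands at the start, grows as the knob is turned clockwise seen from above; detents (clicks) every 0.42 rad, five in all, end stop at 2.1; three clicks = 1.26. It takes about 0.1 N m to pass a click and the knob settles into the nearest one when let go.
- speed_grip (a point): On the knob's axis, at grip height, 97 mm above the table; z up; turns with the knob. The knob is a black upright bar 42 mm long (along this x), 14 mm wide (along y), its top 10 mm above this point and its lower edge 23 mm below it, on a 44 mm disc; its white-lined end (-x) is the pointer.
- glaze_jar: Bystander: open black jar, 72 mm diameter, 60 mm high, behind the bat (far from the robot); origin at the centre of its underside. Not to be moved.
- water_glass: Bystander: glass tumbler, 68 mm diameter, 85 mm high, behind the bat; origin at the centre of its underside. Not to be moved.

How it is judged:
By the outcome, as a careful person would: the job done as asked, in the order asked, and still so for the second after the job is handed in, with the robot touching nothing.
Of toggle1, toggle2, toggle3, toggle4 only 2 to 4 are there at a start; the rules pass over those that are not, and their reading is None.
At some moment in a run one of vase may be knocked a few centimetres aside while the robot is not near it.
It also fails if it takes over 210 s, if anything falls off the work surface, if the arm or the gripper's body presses on something with over 40 N, if the wrist force passes 120 N, or if a joint passes its speed limit or range.

## Working session

There is one attempt and no reset: what is moved stays moved. The work goes in short steps, Python scripts to look and compute and a tool call to move; the robot and the scene stay as the last step left them, time stands still between calls to the robot, and variables do not carry over. Pictures are saved under pics/ and viewed, at most 14 in all, crops included, and the job is handed in when it is done.

Besides the shell and the picture viewer there is one more tool, called after "Emit:" in YAML: its name, and indented under it one key for each argument. send_rows: Moves the arm, as the interface text tells. Its arguments: {"type":"object","properties":{"targets":{"type":"array"},"grip_force":{"type":"number"}},"required":["targets"]}

```bash
mkdir -p pics; ls
cat > h.py <<'E'
import numpy as np, cv2
from workcell import env, optics
from scipy.spatial.transform import Rotation as Ro
np.set_printoptions(precision=1,suppress=True)
def grab(n,save=None):
    s=env.state(); im,d=optics.grab_frame(n); c=optics.camera_info(n)
    K=np.array(c["camera_matrix"])
    if n=="wrist":
        T=np.eye(4); T[:3,:3]=Ro.from_euler('xyz',s["ee_rot"],degrees=True).as_matrix(); T[:3,3]=s["ee_pos"]
        M=T@np.array(c["mount"])
    else:
        M=np.eye(4); R=np.array(c["R"]); M[:3,:3]=R.T; M[:3,3]=-R.T@np.array(c["t"])
    if save: cv2.imwrite(f"pics/{save}.png",im[:,:,::-1])
    return im,d,K,M
def ray(K,M,p):
    v=M[:3,:3]@(np.linalg.inv(K)@[p[0],p[1],1]); return M[:3,3],v
def atz(K,M,p,z):
    o,v=ray(K,M,p); return o+v*(z-o[2])/v[2]
def cloud(d,K,M):
    r,c=np.mgrid[:d.shape[0],:d.shape[1]]
    P=np.stack([(c-K[0,2])/K[0,0]*d,(r-K[1,2])/K[1,1]*d,d],-1)@M[:3,:3].T+M[:3,3]
    P[d==0]=np.nan; return P
def tri(rays):
    A=np.zeros((3,3));b=np.zeros(3)
    for o,v in rays:
        v=v/np.linalg.norm(v); Q=np.eye(3)-np.outer(v,v); A+=Q;b+=Q@o
    return np.linalg.solve(A,b)
E
python3 - <<'E'
from h import *
s=env.state(); print(s)
R={}
for n in("top","scene"):
    im,d,K,M=grab(n,n+"0"); P=cloud(d,K,M); print(n,M[:3,3])
    for o in["cabinet_drawer0_handle","bat_centre","slot1","slot2","slot3","slot4","vase","speed_grip","glaze_jar","water_glass","cabinet"]:
        for r in optics.place_of(n,o)[:1]:
            c,q=map(int,np.round(r["at"])); R.setdefault(o,[]).append(ray(K,M,r["at"]))
            print(o,round(r["conf"],2),np.array(r["at"]),P[min(q,399),min(c,639)])
for o,r in R.items():
    if len(r)>1: print(o,tri(r))
E
```

```text
pics
{'time_s': 0.0, 'qpos': array([-66.8,  18.4,  89.7,  -0. ,  72. ,  -1.1]), 'qvel': array([ 0.1,  0. , -0. , -0. , -0. ,  0.1]), 'effort': array([ -0. , -41.2, -23.2,   0.1,   0. ,  -0. ]), 'ee_pos': array([ 236.8, -523.4,  213.1]), 'ee_rot': array([-179.9,    0. ,   24.3]), 'force': array([ 0.1, -0. ,  0.5]), 'torque': array([0.1, 0. , 0. ]), 'gripper_force': 0.0, 'gripper_width': 91.43948979853761}
top [ 388.8  -32.4 1398.9]
cabinet_drawer0_handle 0.69 [414.5 231.2] [ 510.8 -345.6   75.3]
bat_centre 0.6 [312.5 207. ] [584.3 -13.   51.5]
slot1 0.97 [292.9 192.8] [639.3  55.   -0.3]
slot2 0.97 [292.9 192.8] [639.3  55.   -0.3]
slot3 0.97 [292.9 192.8] [639.3  55.   -0.3]
slot4 0.97 [292.9 192.8] [639.3  55.   -0.3]
vase 0.83 [252.1 247. ] [447.4 180.9  43.9]
speed_grip 0.61 [193.7 198.7] [596.2 371.2  83.5]
glaze_jar 0.76 [279.7 154.5] [774.  104.3  13.3]
water_glass 0.87 [313.6 156.3] [773.7 -14.4  -0.7]
cabinet 0.81 [433.2 194.1] [ 627.9 -400.1  108.6]
scene [945.8 502.1 981.6]
cabinet_drawer0_handle 0.92 [289.1 124.6] [ 526.6 -335.7   79.9]
bat_centre 0.92 [329.9 205.5] [583.9  -5.7  45.6]
slot1 0.9 [300.  202.9] [641.5 -86.   10.4]
slot2 0.9 [300.  202.9] [641.5 -86.   10.4]
slot3 0.9 [300.  202.9] [641.5 -86.   10.4]
slot4 0.9 [300.  202.9] [641.5 -86.   10.4]
vase 0.83 [407.2 240.1] [461.7 203.6  30.2]
speed_grip 0.72 [418.  306.4] [596.1 375.1 109.1]
glaze_jar 0.67 [292.4 275.4] [784.8 103.6   7.4]
water_glass 0.56 [274.  244.5] [787.5  18.8  57.9]
cabinet 0.82 [248.7 138.3] [ 673.1 -338.   100.2]
cabinet_drawer0_handle [ 514.  -352.9   60.1]
bat_centre [583.5 -12.3  40.9]
slot1 [649.6  21.4 141.8]
slot2 [649.6  21.4 141.8]
slot3 [649.6  21.4 141.8]
slot4 [649.6  21.4 141.8]
vase [447.  190.9  -3.3]
speed_grip [593.4 371.3  95. ]
glaze_jar [779.8 104.1  -2.5]
water_glass [775.9 -13.8  -9. ]
cabinet [ 645.9 -429.6    4.4]
```

Run:
```python
import cv2
a=cv2.imread("pics/top0.png")[130:290,170:490]
cv2.imwrite("pics/a.png",cv2.resize(a,(800,400)))
```

```text
(no output)
```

View pics/a.png

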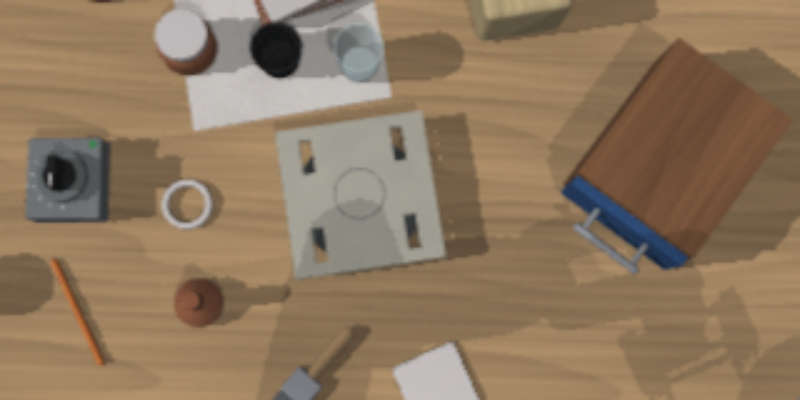

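View pics/scene0.png

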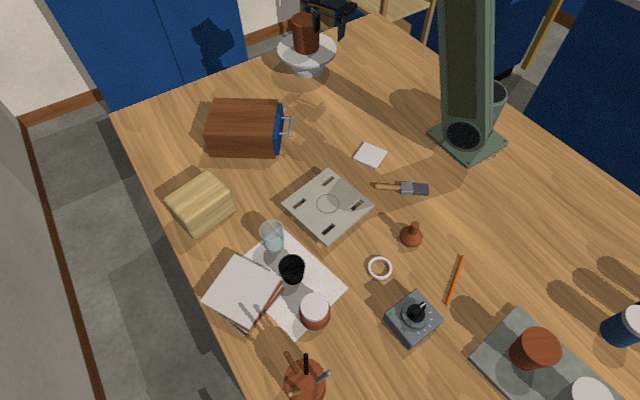

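The top crop shows the cabinet turned about -37°, its handle near crop pixel (606,248). The bat is turned about +8°, its slots at crop (307,157), (398,143), (319,243) and (411,231). The vase is at crop (198,302) and the knob at (62,176). The scene view agrees with this. Next I fit poses from depth.

Run:
```python
from h import *
im,d,K,M=grab("top"); P=cloud(d,K,M)
def rect(m,name):
    p=P[m][:,:2].astype(np.float32); r=cv2.minAreaRect(p); print(name,np.array(r[0]),np.array(r[1]),r[2],"medz",np.median(P[m][:,2]),len(p))
X,Y,Z=P[...,0],P[...,1],P[...,2]
rect((abs(X-640)<180)&(abs(Y+430)<180)&(Z>103)&(Z<116),"cab")
rect((abs(X-584)<130)&(abs(Y+12)<130)&(Z>40)&(Z<56),"bat")
rect((abs(X-600)<90)&(abs(Y-370)<90)&(Z>42)&(Z<58),"box")
rect((abs(X-600)<60)&(abs(Y-370)<60)&(Z>98)&(Z<115),"knob")
print(optics.camera_info("wrist"))
```

```text
cab [ 644.  -432.9] [180.4 243.9] 53.92366027832031 medz 109.61047258176677 3831
bat [586.1 -18.8] [201.7 200.6] 10.086400985717773 medz 48.40131777297904 3288
box [596.1 376.6] [109.7 102.3] 1.9574592113494873 medz 49.82864273452083 634
knob [595.6 375.5] [40.8 14.2] 1.5414929389953613 medz 106.71458671727487 61
{'camera_matrix': array([[280.2,   0. , 317.4],
       [  0. , 280.2, 195.9],
       [  0. ,   0. ,   1. ]]), 'mount': array([[  -0. ,   -1. ,   -0.3,   78.5],
       [   1. ,   -0. ,   -0. ,   -0.2],
       [   0. ,   -0.3,    1. , -171.1],
       [   0. ,    0. ,    0. ,    1. ]])}
```

Emit:
send_rows:
  targets:
    - [[0, 0, 0.042, 0.16, 0.115, 0, -1], [0, 0, 0.042, 0.16, 0.115, 0, 0.38], [0, 0, 0.042, 0.16, 0.115, 0, 0.38], [0, 0, 0.042, 0.16, 0.115, 0, 0.38], [0, 0, 0.042, 0.16, 0.115, 0, 0.38], [0, 0, 0.042, 0.16, 0.115, 0, 0.38], [0, 0, 0.042, 0.16, 0.115, 0, 0.38], [0, 0, 0.042, 0.16, 0.115, 0, 0.38], [0, 0, 0, 0, 0, 0, 0.38], [0, 0, 0, 0, 0, 0, 0.38]]

```text
time_s: 2.25
ee_pos: [493.2, -339.5, 213.7]
ee_rot: [-180.0, 0.0, 54.7]
force: [-1.1, 0.3, -0.3]
gripper_width: 28.4
gripper_force: 0.0
```

Run:
```python
from h import *
im,d,K,M=grab("wrist","w1"); P=cloud(d,K,M); s=env.state();print(s["ee_pos"],s["ee_rot"],s["qpos"],s["gripper_width"],s["force"])
for r in optics.place_of("wrist","cabinet_drawer0_handle"):
    print(r["conf"],np.array(r["at"]),atz(K,M,r["at"],70))
X,Y,Z=P[...,0],P[...,1],P[...,2]
# handle bar + panel edges in cabinet axes
m=(Z>64)&(Z<82)&(np.hypot(X-515,Y+345)<75)
r=cv2.minAreaRect(P[m][:,:2].astype(np.float32));print("bar?",np.array(r[0]),np.array(r[1]),r[2],m.sum(),np.nanmax(Z[m]))
m=(Z>103)&(Z<116);c=P[m];r=cv2.minAreaRect(c[:,:2].astype(np.float32));print("cab",np.array(r[0]),np.array(r[1]),r[2])
```

```text
[ 492.6 -340.1  213.8] [-180.     0.    54.6] [-35.7  20.5  86.4  -0.   73.1  -0.3] 28.09168400528734 [-0.8  0.4  0.1]
0.98 [335.1 172. ] [ 520.1 -337.1   70. ]
bar? [ 528.5 -351.5] [126.9  40.8] 53.853729248046875 1488 81.99381637276207
cab [ 652.  -433.2] [178.1 226.9] 53.8945426940918
```

View pics/w1.png

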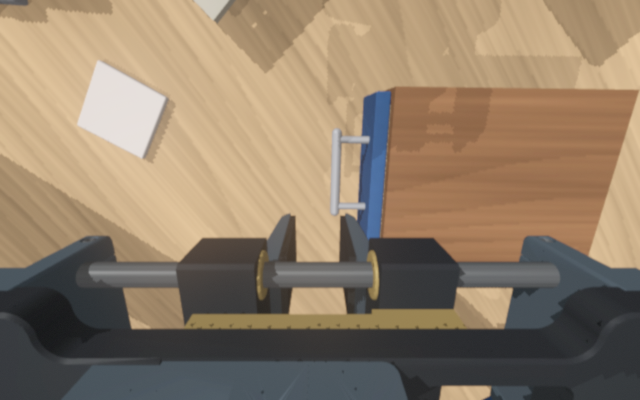

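The wrist view shows the bar handle upright in the picture at (335,172), clear of the fingers, with the blue front at columns 365-390. I go down onto the bar.

Emit:
send_rows:
  targets:
    - [[0, 0, -0.008, 0.066, 0.003, 0, 0.38], [0, 0, 0, 0.066, 0.002, -0.1, 0.38], [0, 0, 0, 0, 0, -0.15, 0.38], [0, 0, 0, 0, 0, -0.15, 0.38], [0, 0, 0, 0, 0, -0.15, 0.38], [0, 0, 0, 0, 0, -0.15, 0.38], [0, 0, 0, 0, 0, -0.115, 0.38], [0, 0, 0, 0, 0, 0, 0.38], [0, 0, 0, 0, 0, 0, 1], [0, 0, 0, 0, 0, 0, 1], [0, 0, 0, 0, 0, 0, 1], [0, 0, 0, 0, 0, 0, 1]]
  grip_force: 15

```text
time_s: 3.55
ee_pos: [518.8, -338.7, 52.5]
ee_rot: [-180.0, 0.0, 53.9]
force: [-4.8, 2.1, 6.0]
gripper_width: 10.7
gripper_force: 15.0
```

Emit:
send_rows:
  targets:
    - [[0, 0, 0, -0.062, 0.045, 0, 1], [0, 0, 0, -0.062, 0.045, 0, 1], [0, 0, 0, -0.062, 0.045, 0, 1], [0, 0, 0, -0.062, 0.045, 0, 1], [0, 0, 0, -0.062, 0.045, 0, 1], [0, 0, 0, -0.062, 0.045, 0, 1], [0, 0, 0, -0.062, 0.045, 0, 1], [0, 0, 0, -0.062, 0.045, 0, 1], [0, 0, 0, -0.062, 0.045, 0, 1], [0, 0, 0, -0.062, 0.045, 0, 1], [0, 0, 0, -0.062, 0.045, 0, 1], [0, 0, 0, 0, 0, 0, 1]]

```text
time_s: 4.75
ee_pos: [385.0, -241.3, 52.4]
ee_rot: [179.5, -0.0, 53.9]
force: [1.8, -2.1, 0.8]
gripper_width: 10.4
gripper_force: 15.0
```

Emit:
send_rows:
  targets:
    - [[0, 0, 0, 0, 0, 0, 1], [0, 0, 0, 0, 0, 0, 0.38], [0, 0, 0, 0, 0, 0, 0.38], [0, 0, 0, 0, 0, 0, 0.38], [0, 0, 0, 0, 0, 0.1, 0.38], [0, 0, 0, 0, 0, 0.2, 0.38], [0, 0, 0, 0, 0, 0.2, 0.38], [0, 0, 0, 0, 0, 0.2, 0.38], [0, 0, 0, 0, 0, 0.2, 0.38], [0, 0, 0, 0, 0, 0, 0.38], [0, 0, 0, 0, 0, 0, 0.38]]

```text
time_s: 5.85
ee_pos: [383.0, -239.8, 231.2]
ee_rot: [180.0, -0.0, 53.9]
force: [0.1, 0.9, -0.4]
gripper_width: 28.0
gripper_force: 0.0
```

Run:
```python
from h import *
im,d,K,M=grab("wrist","w2"); P=cloud(d,K,M); s=env.state();print(s["ee_pos"],s["ee_rot"],s["qpos"],s["force"])
r=optics.place_of("wrist","cabinet_drawer0_handle")[0]; H=atz(K,M,r["at"],70);print(r["conf"],np.array(r["at"]),H)
for r in optics.silhouettes("wrist","toggle1"):
    print(r["conf"],np.array(r["at"]),r["mask"].sum(),atz(K,M,r["at"],85),np.nanmax(P[r["mask"]][:,2]))
```

```text
[ 382.3 -239.4  230. ] [-179.9    0.    53.9] [-33.5   6.5 103.    0.   70.7   2.6] [ 0.1  0.5 -0.1]
0.85 [321.2 182.1] [ 388.1 -241.5   70. ]
0.73 [391.  204.9] 553 [ 440.6 -310.    85. ] 89.68175799463734
0.69 [397.9 157. ] 587 [ 477.2 -266.3   85. ] 89.18325058152664
0.64 [456.8 152.8] 1233 [ 533.4 -301.5   85. ] 91.00060224486629
```

View pics/w2.png

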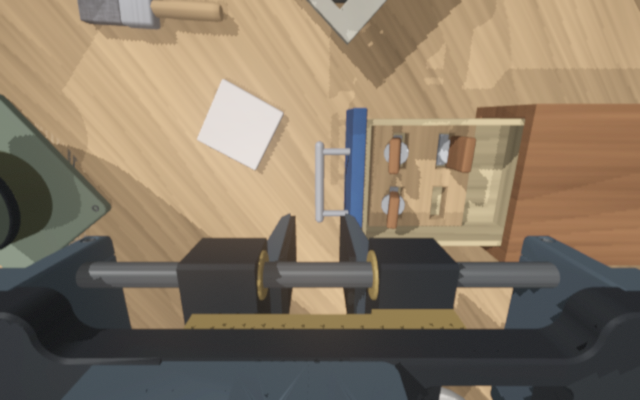

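The drawer shows three toggles: two upright at (397,155) and (393,208), and one at (456,152) that leans towards the cabinet. I move above the drawer and look again.

Emit:
send_rows:
  targets:
    - [[0, 0, 0, 0.133, -0.097, 0.02, 0.1], [0, 0, 0, 0.133, -0.097, 0.02, 0.1], [0, 0, 0, 0.133, -0.097, 0.02, 0.1], [0, 0, 0, 0.133, -0.097, 0.02, 0.1], [0, 0, 0, 0, 0, 0, 0.1], [0, 0, 0, 0, 0, 0, 0.1], [0, 0, 0, 0, 0, 0, 0.1]]

```text
time_s: 6.7
ee_pos: [488.3, -316.7, 245.8]
ee_rot: [-179.8, 0.0, 53.9]
force: [-0.6, 0.1, -0.0]
gripper_width: 41.1
gripper_force: 0.0
```

Run:
```python
from h import *
im,d,K,M=grab("wrist","w3"); P=cloud(d,K,M); s=env.state();print(s["ee_pos"],s["ee_rot"],s["gripper_width"])
u=np.array([.808,-.589]);v=np.array([.589,.808])
print(optics.place_of("wrist","cabinet_drawer0_handle")[:1])
for r in optics.silhouettes("wrist","toggle1"):
    p=P[r["mask"]]; p=p[(p[:,2]>82)&(p[:,2]<95)]
    rr=cv2.minAreaRect(p[:,:2].astype(np.float32)) if len(p)>5 else None
    print(r["conf"],np.array(r["at"]),r["mask"].sum(),np.nanmax(P[r["mask"]][:,2]),rr,len(p))
# drawer profile along u
Q=np.stack([(P[...,:2]-[386,-241])@u,(P[...,:2]-[386,-241])@v,P[...,2]],-1)
for lo,hi,n in((93,102,"panel"),(105,113,"cab"),(83,90.5,"rim+wing"),(36,44,"insert"),(64,78,"bar")):
    m=(Q[...,2]>lo)&(Q[...,2]<hi)&(abs(Q[...,1])<110)&(Q[...,0]>-20)
    if m.sum()>3: print(n,m.sum(),np.percentile(Q[m],[1,99],axis=0))
cv2.imwrite("pics/w3c.png",cv2.resize(im[90:250,200:440,::-1],(720,480),interpolation=cv2.INTER_CUBIC))
```

```text
[ 488.3 -316.7  246.3] [-179.9    0.    53.9] 40.855231606581704
[{'at': [213.2, 180.4], 'conf': 0.62}]
0.86 [290.8 154.9] 903 88.91370333925948 ((474.7953796386719, -263.7049560546875), (39.199729919433594, 12.401640892028809), 55.75834274291992) 341
0.77 [291.6 202.7] 674 246.8949986711766 ((439.0390930175781, -319.4075927734375), (38.384334564208984, 12.376487731933594), 52.53472900390625) 268
0.76 [342.9 149.9] 582 89.94534276379693 ((537.4954223632812, -306.3028259277344), (38.630340576171875, 11.967741966247559), 54.192588806152344) 339
panel 1891 [[ 35.2 -70.6  93.8]
 [215.6  86.5 101.4]]
cab 28423 [[216.5 -81.  107.5]
 [438.1  88.8 110.8]]
rim+wing 2801 [[ 49.5 -73.5  83.4]
 [215.3  80.3  89.7]]
insert 6373 [[ 55.7 -68.3  37.5]
 [196.1  75.6  42.7]]
bar 1866 [[ -4.5 -69.   64.4]
 [216.4  85.   77.7]]
```

View pics/w3c.png

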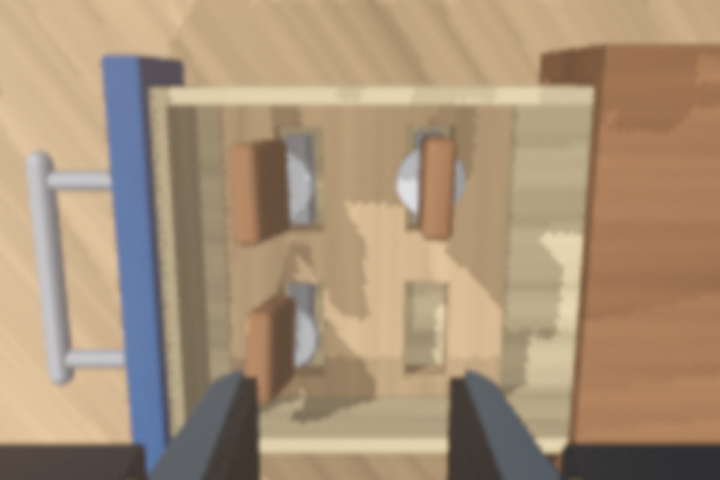

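Crop: the two front toggles at (250,190) and (270,340) lean towards the front panel, about 15°. The rear one at (435,185) stands upright, and the fourth pocket at (425,325) is empty. The panel-to-cabinet gap confirms the drawer is out by 166 mm. I pick the upright toggle first.

Emit:
send_rows:
  targets:
    - [[0, 0, 0, 0.123, 0.026, 0, 0.25], [0, 0, 0, 0.123, 0.026, -0.05, 0.25], [0, 0, 0, 0, 0, -0.18, 0.25], [0, 0, 0, 0, 0, -0.18, 0.25], [0, 0, 0, 0, 0, -0.18, 0.25], [0, 0, 0, 0, 0, -0.18, 0.25], [0, 0, 0, 0, 0, -0.176, 0.25], [0, 0, 0, 0, 0, 0, 0.25], [0, 0, 0, 0, 0, 0, 1], [0, 0, 0, 0, 0, 0, 1], [0, 0, 0, 0, 0, 0, 1], [0, 0, 0, 0, 0, 0, 1]]
  grip_force: 20

```text
time_s: 8.05
ee_pos: [539.7, -307.7, 60.0]
ee_rot: [179.8, -0.0, 53.9]
force: [-0.6, 0.6, 7.0]
gripper_width: 11.8
gripper_force: 20.0
```

Emit:
send_rows:
  targets:
    - [[0, 0, 0, 0, 0, 0.1, 1], [0, 0, 0, 0, 0, 0.2, 1], [0, 0, 0, 0, 0, 0.2, 1], [0, 0, 0, 0, 0, 0.2, 1], [0, 0, 0, 0, 0, 0.1, 1], [0, 0, -0.07, 0, 0.2, 0.05, 1], [0, 0, -0.07, 0, 0.2, 0, 1], [0, 0, -0.07, 0, 0.2, 0, 1], [0, 0, -0.07, 0, 0.2, 0, 1], [0, 0, -0.07, 0, 0.2, 0, 1], [0, 0, -0.07, 0, 0.2, 0, 1], [0, 0, -0.068, 0, 0.19, 0, 1]]

```text
time_s: 9.25
ee_pos: [538.3, -27.4, 228.5]
ee_rot: [180.0, -0.1, 9.7]
force: [0.2, 0.3, -0.8]
gripper_width: 11.7
gripper_force: 20.0
```

Emit:
send_rows:
  targets:
    - [[0, 0, 0, 0, 0, 0, 1], [0, 0, 0, 0, 0, 0, 1], [0, 0, 0, 0, 0, 0, 1]]

```text
time_s: 9.55
ee_pos: [538.6, -29.9, 228.1]
ee_rot: [180.0, -0.0, 9.9]
force: [0.2, -0.7, -0.6]
gripper_width: 11.8
gripper_force: 20.0
```

```bash
cat >> h.py <<'E'
def slots(P):
    """fit bat edge/slots from depth: returns bat rect and slot centres"""
    Z=P[...,2]; hole=((Z<38)).astype(np.uint8); return hole
E
python3 - <<'E'
from h import *
im,d,K,M=grab("wrist","w4"); P=cloud(d,K,M); s=env.state();print(s["ee_pos"],s["ee_rot"],s["qpos"],s["gripper_width"])
m=(P[...,2]>42)&(P[...,2]<54)&(np.hypot(P[...,0]-586,P[...,1]+19)<160)
r=cv2.minAreaRect(P[m][:,:2].astype(np.float32));print("bat",r,np.median(P[m][:,2]))
# silhouettes of bat? use holes: contours inside the bat mask
cs,h=cv2.findContours(m.astype(np.uint8),cv2.RETR_CCOMP,cv2.CHAIN_APPROX_NONE)
for c,hh in zip(cs,h[0]):
    if hh[3]>=0 and len(c)>20:
        p=np.array([atz(K,M,q[0],48)[:2] for q in c],np.float32); print(cv2.minAreaRect(p),len(c),c.mean(0))
for r in optics.place_of("wrist","slot1"): print(r["conf"],np.array(r["at"]),atz(K,M,r["at"],48))
r=optics.place_of("wrist","bat_centre");print([ (q["conf"],atz(K,M,q["at"],48)) for q in r])
E
```

```text
[538.6 -30.2 227.9] [180.   -0.    9.9] [-4.4 14.6 92.9 -0.  72.5 75.7] 12.0354087776039
bat ((586.4915161132812, -15.402603149414062), (200.69508361816406, 200.43968200683594), 10.180063247680664) 48.20123996292335
((516.97216796875, 34.514747619628906), (46.64280700683594, 17.626070022583008), 10.177894592285156) 88 [[265.9 187. ]]
((539.4024047851562, -86.45345306396484), (47.0245475769043, 18.34269142150879), 11.934920310974121) 92 [[361.  186.5]]
((634.40673828125, 55.54930877685547), (46.398685455322266, 17.412961959838867), 10.175103187561035) 107 [[260.3  88.8]]
((656.5784301757812, -65.29548645019531), (46.2540168762207, 17.385662078857422), 10.089154243469238) 106 [[364.8  88.5]]
0.85 [359.9 188.6] [536.8 -85.4  48. ]
0.81 [258.9  93.5] [629.6  56.7  48. ]
0.7 [265.5 186.9] [518.1  35.1  48. ]
0.68 [365.7  92. ] [652.9 -67.2  48. ]
[(0.82, array([582.5, -11.9,  48. ]))]
```

View pics/w4.png

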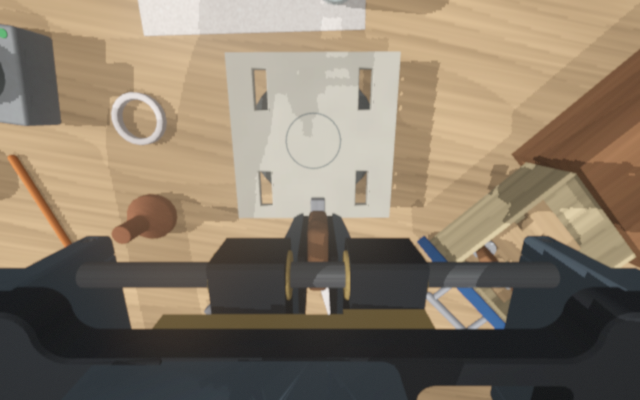

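The toggle hangs between the fingers at column 318 with its crossbar tip at (318,203). The bat's slots show at (260,89), (365,89), (266,187) and (361,187). I measure the toggle's offset in the hand.

Run:
```python
from h import *
im,d,K,M=grab("wrist"); c=optics.camera_info("wrist"); print(np.array(c["mount"]).round(4))
Q=cloud(d,K,np.array(c["mount"]))
for lo,hi in((-30,-10),(-8,6),(7,13),(14,26),(27,40)):
    m=(Q[...,2]>lo)&(Q[...,2]<hi)&(abs(Q[...,1])<25)&(abs(Q[...,0])<45)
    if m.sum(): p=Q[m]; e=p[p[:,0]>p[:,0].max()-4]; print(lo,hi,m.sum(),np.percentile(p,[0,2,98,100],axis=0).round(1).tolist(),"end y",e[:,1].min(),e[:,1].max())
```

```text
[[  -0.    -1.    -0.3   78.5]
 [   1.    -0.    -0.    -0.4]
 [   0.    -0.3    1.  -171.1]
 [   0.     0.     0.     1. ]]
-30 -10 1407 [[-20.1, -17.1, -29.9], [-18.3, -15.0, -29.2], [19.2, 14.0, -10.9], [19.5, 16.1, -10.0]] end y -17.13204219921418 16.05836116680316
-8 6 229 [[15.3, -15.1, -8.0], [16.3, -13.2, -7.9], [19.4, 12.0, 4.9], [19.6, 13.5, 5.9]] end y -15.063220047696838 13.506767417779017
27 40 176 [[10.8, -5.5, 27.0], [11.6, -5.4, 27.1], [19.5, 4.3, 34.9], [19.7, 4.4, 35.3]] end y -5.526871509680009 4.413363465549684
```

Emit:
send_rows:
  targets:
    - [[0, 0, 0.003, 0.148, -0.045, 0, 1], [0, 0, 0, 0.148, -0.045, 0, 1], [0, 0, 0, 0.148, -0.045, 0, 1], [0, 0, 0, 0.148, -0.045, 0, 1], [0, 0, 0, 0, 0, -0.16, 1], [0, 0, 0, 0, 0, -0.16, 1], [0, 0, 0, 0, 0, -0.16, 1], [0, 0, 0, 0, 0, -0.16, 1], [0, 0, 0, 0, 0, 0, 1], [0, 0, 0, 0, 0, 0, 1], [0, 0, 0, 0, 0, 0, 1]]

```text
time_s: 10.85
ee_pos: [658.5, -65.6, 102.0]
ee_rot: [179.9, -0.2, 10.2]
force: [-0.4, 0.4, -0.1]
gripper_width: 11.9
gripper_force: 20.0
```

Emit:
send_rows:
  targets:
    - [[0, 0, 0, -0.006, -0.003, 0, 1], [0, 0, 0, 0, 0, -0.03, 1], [0, 0, 0, 0, 0, -0.03, 1], [0, 0, 0, 0, 0, -0.03, 1], [0, 0, 0, 0, 0, -0.03, 1], [0, 0, 0, 0, 0, -0.03, 1], [0, 0, 0, 0, 0, 0, 1], [0, 0, 0, 0, 0, 0, 1]]

```text
time_s: 11.65
ee_pos: [655.8, -65.7, 69.5]
ee_rot: [-180.0, 0.0, 10.2]
force: [-0.3, 0.2, -0.3]
gripper_width: 12.0
gripper_force: 20.0
```

Emit:
send_rows:
  targets:
    - [[0, 0, 0, 0, 0, -0.015, 1], [0, 0, 0, 0, 0, -0.015, 1], [0, 0, 0, 0, 0, -0.01, 1], [0, 0, 0, 0, 0, 0, 1], [0, 0, 0, 0, 0, 0, 1]]

```text
time_s: 12.15
ee_pos: [655.8, -65.7, 62.0]
ee_rot: [180.0, -0.0, 10.2]
force: [-0.7, 0.5, 2.0]
gripper_width: 11.9
gripper_force: 20.0
```

Emit:
send_rows:
  targets:
    - [[0, 0, 0, 0, 0, -0.006, 1], [0, 0, 0.09, 0, 0, 0, 1], [0, 0, 0.091, 0, 0, 0, 1], [0, 0, 0.091, 0, 0, 0, 1], [0, 0, 0.091, 0, 0, 0, 1], [0, 0, 0.091, 0, 0, 0, 1], [0, 0, 0.091, 0, 0, 0, 1], [0, 0, 0.091, 0, 0, 0, 1], [0, 0, 0.091, 0, 0, 0, 1], [0, 0, 0.091, 0, 0, 0, 1], [0, 0, 0.091, 0, 0, 0, 1], [0, 0, 0.091, 0, 0, 0, 1]]

```text
time_s: 13.35
ee_pos: [656.7, -65.8, 62.0]
ee_rot: [179.8, 0.0, 100.5]
force: [-1.3, -0.3, 7.0]
gripper_width: 12.2
gripper_force: 20.0
```

Seated and turned: yaw 100.5° at seating height. I release it and go back to the drawer.

Emit:
send_rows:
  targets:
    - [[0, 0, 0, 0, 0, 0, 0.2], [0, 0, 0, 0, 0, 0, 0.2], [0, 0, 0, 0, 0, 0, 0.2], [0, 0, 0, 0, 0, 0.1, 0.2], [0, 0, 0, 0, 0, 0.2, 0.2], [0, 0, 0, 0, 0, 0.2, 0.2], [0, 0, 0, 0, 0, 0.2, 0.2], [0, 0, 0, 0, 0, 0.2, 0.2]]

```text
time_s: 14.15
ee_pos: [655.5, -65.7, 241.9]
ee_rot: [-180.0, -0.0, 100.1]
force: [0.5, 0.1, 0.3]
gripper_width: 36.5
gripper_force: 0.0
```

Emit:
send_rows:
  targets:
    - [[0, 0, -0.086, -0.14, -0.173, 0, -0.3], [0, 0, -0.086, -0.14, -0.173, 0, -0.3], [0, 0, -0.086, -0.14, -0.173, 0, -0.3], [0, 0, -0.086, -0.14, -0.173, 0, -0.3], [0, 0, -0.086, -0.14, -0.173, 0, -0.3], [0, 0, -0.086, -0.14, -0.173, 0, -0.3], [0, 0, 0, 0, 0, 0, -0.3], [0, 0, 0, 0, 0, 0, -0.3], [0, 0, 0, 0, 0, 0, -0.3]]

```text
time_s: 15.05
ee_pos: [488.3, -272.7, 240.4]
ee_rot: [-180.0, -0.0, 53.8]
force: [0.8, -0.3, 0.1]
gripper_width: 59.2
gripper_force: 0.0
```

```bash
cat > tog.py <<'E'
from h import *
im,d,K,M=grab("wrist"); P=cloud(d,K,M); s=env.state();print(s["ee_pos"],s["ee_rot"],s["gripper_width"],s["time_s"])
u=np.array([.808,-.589]);v=np.array([.589,.808])
for r in optics.silhouettes("wrist","toggle1"):
    p=P[r["mask"]]; p=p[(p[:,2]>82)&(p[:,2]<95)]
    if len(p)<20: continue
    rr=cv2.minAreaRect(p[:,:2].astype(np.float32)); c=np.array(rr[0]); q=c-[386,-241]
    print(r["conf"],np.array(r["at"]),"c",c,"uv",q@u,q@v,np.array(rr[1]),rr[2],"z",np.percentile(p[:,2],95),len(p))
Q=np.stack([(P[...,:2]-[386,-241])@u,(P[...,:2]-[386,-241])@v,P[...,2]],-1)
for lo,hi,n in((94,102,"panel"),(105,113,"cab")):
    m=(Q[...,2]>lo)&(Q[...,2]<hi)&(abs(Q[...,1])<80)&(Q[...,0]>-20)
    if m.sum()>3: print(n,np.percentile(Q[m],[1,99],axis=0)[:,0])
E
python3 tog.py
```

```text
[ 488.5 -272.5  240.4] [-180.    -0.    53.8] 59.32489619992013 15.1
0.93 [308.2 181.8] c [ 475.4 -262.8] uv 85.11599057006836 35.05182836914062 [38.9 12.6] 55.004695892333984 z 87.9846783800798 326
0.8 [312.6 232.1] c [ 438.2 -319.5] uv 88.43483892822266 -32.63090695190431 [39.7 12.2] 49.63143539428711 z 88.60504388716613 265
panel [ 35.1 215.6]
cab [216.  438.4]
```

Emit:
send_rows:
  targets:
    - [[0, 0, 0, 0.005, -0.006, -0.1, -0.3], [0, 0, 0, 0, 0, -0.18, -0.3], [0, 0, 0, 0, 0, -0.18, -0.3], [0, 0, 0, 0, 0, -0.18, -0.3], [0, 0, 0, 0, 0, -0.18, -0.3], [0, 0, 0, 0, 0, -0.09, -0.3], [0, 0, 0, 0, 0, 0, -0.3], [0, 0, 0, 0, 0, 0, 0.3], [0, 0, 0, 0, 0, 0, 0.6], [0, 0, 0, 0, 0, 0, 1], [0, 0, 0, 0, 0, 0, 1], [0, 0, 0, 0, 0, 0, 1]]
  grip_force: 20

```text
time_s: 16.35
ee_pos: [489.1, -274.7, 59.3]
ee_rot: [179.9, -0.0, 53.8]
force: [-0.1, 0.4, -0.5]
gripper_width: 22.0
gripper_force: 0.0
```

Emit:
send_rows:
  targets:
    - [[0, 0, 0, 0, 0, 0, 1], [0, 0, 0, 0, 0, 0, 1], [0, 0, 0, 0, 0, 0, 1]]

```text
time_s: 16.65
ee_pos: [488.8, -274.6, 58.8]
ee_rot: [180.0, -0.0, 53.8]
force: [0.2, 1.2, 3.0]
gripper_width: 12.0
gripper_force: 20.0
```

Emit:
send_rows:
  targets:
    - [[0, 0, 0, 0, 0, 0.1, 1], [0, 0, 0, 0, 0, 0.2, 1], [0, 0, 0, 0, 0, 0.2, 1], [0, 0, 0, 0, 0, 0.2, 1], [0, 0, 0, 0, 0, 0.15, 1], [0, 0, -0.07, 0.036, 0.175, 0, 1], [0, 0, -0.07, 0.036, 0.175, 0, 1], [0, 0, -0.07, 0.036, 0.175, 0, 1], [0, 0, -0.07, 0.036, 0.175, 0, 1], [0, 0, -0.07, 0.036, 0.175, 0, 1], [0, 0, -0.07, 0.036, 0.175, 0, 1], [0, 0, -0.065, 0.036, 0.175, 0, 1]]

```text
time_s: 17.85
ee_pos: [539.0, -28.1, 228.3]
ee_rot: [-180.0, 0.0, 9.9]
force: [1.6, 0.5, -1.2]
gripper_width: 12.2
gripper_force: 20.0
```

Emit:
send_rows:
  targets:
    - [[0, 0, 0, 0, 0, 0, 1], [0, 0, 0, 0, 0, 0, 1], [0, 0, 0, 0, 0, 0, 1]]

```text
time_s: 18.15
ee_pos: [538.9, -30.3, 228.4]
ee_rot: [180.0, 0.0, 10.1]
force: [-0.3, -0.9, 0.3]
gripper_width: 12.0
gripper_force: 20.0
```

```bash
cat > hand.py <<'E'
from h import *
im,d,K,M=grab("wrist","w%d"%(100*env.state()["time_s"])); P=cloud(d,K,M); s=env.state();print(s["ee_pos"],s["ee_rot"],s["qpos"],s["gripper_width"])
Q=cloud(d,K,np.array(optics.camera_info("wrist")["mount"]))
for lo,hi in((-30,-10),(-8,6),(7,13),(14,26),(27,45)):
    m=(Q[...,2]>lo)&(Q[...,2]<hi)&(abs(Q[...,1])<25)&(abs(Q[...,0])<45)
    if m.sum()>3: p=Q[m]; print(lo,hi,m.sum(),np.percentile(p,[0,2,98,100],axis=0).round(1).tolist())
m=(P[...,2]>42)&(P[...,2]<54)&(np.hypot(P[...,0]-586,P[...,1]+19)<160)
r=cv2.minAreaRect(P[m][:,:2].astype(np.float32));print("bat",r,np.median(P[m][:,2]))
cs,h=cv2.findContours(m.astype(np.uint8),cv2.RETR_CCOMP,cv2.CHAIN_APPROX_NONE)
for c,hh in zip(cs,h[0]):
    if hh[3]>=0 and len(c)>20:
        p=np.array([atz(K,M,q[0],48)[:2] for q in c],np.float32); r=cv2.minAreaRect(p); print(np.array(r[0]),np.array(r[1]),r[2])
E
python3 hand.py
```

```text
[538.9 -30.5 228.4] [180.    0.   10.1] [-4.4 14.6 92.8 -0.  72.6 75.5] 11.94593812784684
-30 -10 1391 [[-18.4, -17.2, -30.0], [-3.9, -15.1, -29.9], [21.0, 14.0, -10.5], [21.6, 16.1, -10.0]]
-8 6 205 [[16.5, -14.5, -8.0], [16.9, -13.2, -7.6], [21.2, 12.2, 3.4], [21.2, 13.5, 3.9]]
7 13 6 [[13.8, -7.7, 8.5], [13.8, -7.7, 8.5], [14.7, 6.6, 11.6], [14.7, 6.7, 11.6]]
14 26 16 [[14.0, -5.3, 25.2], [14.3, -5.3, 25.3], [20.7, 3.5, 25.8], [21.2, 3.5, 25.8]]
27 45 86 [[13.3, -5.5, 27.0], [13.4, -5.4, 27.0], [21.2, 4.3, 35.2], [21.2, 4.5, 36.1]]
bat ((586.7214965820312, -15.357017517089844), (198.91506958007812, 200.5481719970703), 10.124967575073242) 48.20386156188022
[539.5 -86.1] [46.6 18.2] 10.074734687805176
[518.   34.7] [46.6 17.8] 10.201711654663086
[641.1 -68.3] [19.1 18.4] 2.220487117767334
[663.8 -71.9] [32.5 50.6] 6.220562934875488
[634.2  55.4] [46.4 17.2] 10.201711654663086
```

Emit:
send_rows:
  targets:
    - [[0, 0, 0, -0.006, -0.14, 0, 1], [0, 0, 0, 0, -0.144, 0, 1], [0, 0, 0, 0, 0, -0.16, 1], [0, 0, 0, 0, 0, -0.16, 1], [0, 0, 0, 0, 0, -0.16, 1], [0, 0, 0, 0, 0, -0.15, 1], [0, 0, 0, 0, 0, 0, 1], [0, 0, 0, 0, 0, 0, 1], [0, 0, 0, 0, 0, 0, 1], [0, 0, 0, 0, 0, 0, 1]]

```text
time_s: 19.2
ee_pos: [539.2, -86.7, 104.4]
ee_rot: [179.9, -0.2, 10.1]
force: [0.2, -0.1, -0.1]
gripper_width: 11.7
gripper_force: 20.0
```

Emit:
send_rows:
  targets:
    - [[0, 0, 0, -0.003, -0.002, -0.03, 1], [0, 0, 0, 0, 0, -0.03, 1], [0, 0, 0, 0, 0, -0.03, 1], [0, 0, 0, 0, 0, -0.03, 1], [0, 0, 0, 0, 0, -0.03, 1], [0, 0, 0, 0, 0, -0.02, 1], [0, 0, 0, 0, 0, 0, 1], [0, 0, 0, 0, 0, 0, 1]]

```text
time_s: 20.0
ee_pos: [537.4, -86.7, 68.5]
ee_rot: [180.0, 0.0, 10.1]
force: [0.2, -0.1, 0.1]
gripper_width: 11.6
gripper_force: 20.0
```

Emit:
send_rows:
  targets:
    - [[0, 0, 0, 0, 0, -0.015, 1], [0, 0, 0, 0, 0, -0.015, 1], [0, 0, 0, 0, 0, -0.01, 1], [0, 0, 0, 0, 0, 0, 1], [0, 0, 0, 0, 0, 0, 1]]

```text
time_s: 20.5
ee_pos: [537.4, -86.7, 60.8]
ee_rot: [180.0, -0.0, 10.1]
force: [-1.2, -0.9, 2.2]
gripper_width: 11.7
gripper_force: 20.0
```

Emit:
send_rows:
  targets:
    - [[0, 0, 0, 0, 0, -0.006, 1], [0, 0, 0.09, 0, 0, 0, 1], [0, 0, 0.091, 0, 0, 0, 1], [0, 0, 0.091, 0, 0, 0, 1], [0, 0, 0.091, 0, 0, 0, 1], [0, 0, 0.091, 0, 0, 0, 1], [0, 0, 0.091, 0, 0, 0, 1], [0, 0, 0.091, 0, 0, 0, 1], [0, 0, 0.091, 0, 0, 0, 1], [0, 0, 0.091, 0, 0, 0, 1], [0, 0, 0.091, 0, 0, 0, 1], [0, 0, 0.091, 0, 0, 0, 1]]

```text
time_s: 21.7
ee_pos: [539.1, -86.8, 60.8]
ee_rot: [179.8, 0.1, 100.4]
force: [-0.1, 0.9, 7.3]
gripper_width: 11.7
gripper_force: 20.0
```

Emit:
send_rows:
  targets:
    - [[0, 0, 0, 0, 0, 0, 0.2], [0, 0, 0, 0, 0, 0, 0.2], [0, 0, 0, 0, 0, 0, 0.2], [0, 0, 0, 0, 0, 0.1, 0.2], [0, 0, 0, 0, 0, 0.2, 0.2], [0, 0, 0, 0, 0, 0.2, 0.2], [0, 0, 0, 0, 0, 0.2, 0.2], [0, 0, 0, 0, 0, 0.2, 0.2]]

```text
time_s: 22.5
ee_pos: [536.9, -86.7, 240.6]
ee_rot: [-180.0, -0.0, 100.0]
force: [1.2, -0.1, 0.2]
gripper_width: 36.8
gripper_force: 0.0
```

Emit:
send_rows:
  targets:
    - [[0, 0, -0.076, -0.0636, -0.172, 0, -0.3], [0, 0, -0.076, -0.0636, -0.172, 0, -0.3], [0, 0, -0.076, -0.0636, -0.172, 0, -0.3], [0, 0, -0.076, -0.0636, -0.172, 0, -0.3], [0, 0, -0.076, -0.0636, -0.172, 0, -0.3], [0, 0, -0.076, -0.0636, -0.172, 0, -0.3], [0, 0, -0.076, -0.0636, -0.172, 0, -0.3], [0, 0, 0, 0, 0, 0, -0.3], [0, 0, 0, 0, 0, 0, -0.3], [0, 0, 0, 0, 0, 0, -0.3]]

```text
time_s: 23.5
ee_pos: [448.5, -326.7, 239.1]
ee_rot: [-180.0, -0.0, 52.3]
force: [-0.2, 0.6, 0.3]
gripper_width: 58.9
gripper_force: 0.0
```

```bash
python3 tog.py
```

```text
[ 448.6 -326.5  239.2] [-180.    -0.    52.3] 59.525840868195175 23.55
0.57 [310.1 182. ] c [ 438.5 -319.4] uv 88.60759091186523 -32.43477960205079 [39.2 12.1] 51.892696380615234 z 88.78811855894801 338
panel [ 35.1 215.7]
cab [216.1 436.7]
```

Delta to the target is (1.6, -1.5, -181).

Emit:
send_rows:
  targets:
    - [[0, 0, 0, 0.008, -0.007, -0.1, -0.3], [0, 0, 0, 0, 0, -0.18, -0.3], [0, 0, 0, 0, 0, -0.18, -0.3], [0, 0, 0, 0, 0, -0.18, -0.3], [0, 0, 0, 0, 0, -0.18, -0.3], [0, 0, 0, 0, 0, -0.085, -0.3], [0, 0, 0, 0, 0, 0, -0.3], [0, 0, 0, 0, 0, 0, 0.3], [0, 0, 0, 0, 0, 0, 0.6], [0, 0, 0, 0, 0, 0, 1], [0, 0, 0, 0, 0, 0, 1], [0, 0, 0, 0, 0, 0, 1]]
  grip_force: 20

```text
time_s: 24.8
ee_pos: [450.2, -329.1, 59.0]
ee_rot: [179.9, -0.0, 52.2]
force: [0.6, 0.4, 0.6]
gripper_width: 21.9
gripper_force: 0.0
```

Emit:
send_rows:
  targets:
    - [[0, 0, 0, 0, 0, 0, 1], [0, 0, 0, 0, 0, 0, 1], [0, 0, 0, 0, 0, 0, 1]]

```text
time_s: 25.1
ee_pos: [449.9, -329.0, 58.5]
ee_rot: [180.0, 0.0, 52.2]
force: [-0.9, 0.6, 1.3]
gripper_width: 11.6
gripper_force: 20.0
```

Emit:
send_rows:
  targets:
    - [[0, 0, 0, 0, 0, 0.1, 1], [0, 0, 0, 0, 0, 0.2, 1], [0, 0, 0, 0, 0, 0.2, 1], [0, 0, 0, 0, 0, 0.2, 1], [0, 0, -0.058, 0.02, 0.1, 0.15, 1], [0, 0, -0.058, 0.06, 0.199, 0, 1], [0, 0, -0.058, 0.06, 0.199, 0, 1], [0, 0, -0.058, 0.06, 0.199, 0, 1], [0, 0, -0.058, 0.06, 0.199, 0, 1], [0, 0, -0.058, 0.06, 0.199, 0, 1], [0, 0, -0.058, 0.06, 0.199, 0, 1], [0, 0, -0.058, 0.06, 0.199, 0, 1]]

```text
time_s: 26.3
ee_pos: [538.0, -28.7, 228.2]
ee_rot: [180.0, 0.0, 10.3]
force: [1.2, -0.2, -0.4]
gripper_width: 12.0
gripper_force: 20.0
```

Emit:
send_rows:
  targets:
    - [[0, 0, 0, 0, 0, 0, 1], [0, 0, 0, 0, 0, 0, 1], [0, 0, 0, 0, 0, 0, 1]]

```text
time_s: 26.6
ee_pos: [537.6, -31.1, 228.1]
ee_rot: [180.0, 0.0, 10.5]
force: [0.2, -0.2, -0.4]
gripper_width: 11.8
gripper_force: 20.0
```

```bash
python3 hand.py
```

```text
[537.6 -31.3 228.2] [180.    0.   10.4] [-4.5 14.5 93.  -0.  72.5 75. ] 12.281878377601318
-30 -10 1351 [[-20.3, -17.1, -30.0], [-18.5, -15.1, -29.9], [19.3, 14.0, -10.9], [19.7, 15.8, -10.0]]
-8 6 209 [[14.9, -14.5, -7.9], [16.2, -13.2, -7.7], [19.5, 12.2, 1.9], [19.8, 13.5, 2.7]]
14 26 37 [[10.9, -5.4, 24.1], [11.5, -4.8, 24.5], [19.1, 4.3, 26.0], [19.6, 4.3, 26.0]]
27 45 83 [[11.2, -5.5, 27.0], [11.7, -5.4, 27.0], [19.5, 4.3, 35.7], [19.6, 4.5, 36.5]]
bat ((586.6655883789062, -15.286018371582031), (200.20654296875, 200.76925659179688), 10.143669128417969) 48.217086064517275
[535.  -92.3] [39.8 44.9] 37.920631408691406
[556.9 -83.2] [ 9.  17.7] 10.430298805236816
[517.5  34.5] [46.5 17.4] 10.213310241699219
[640.1 -68.1] [14.7 17. ] 10.425863265991211
[647.2 -67.1] [8.6 7.1] 58.4075927734375
[662.7 -72.3] [48.5 32.1] 80.06477355957031
[634.6  55.4] [46.2 17.2] 10.195863723754883
```

Emit:
send_rows:
  targets:
    - [[0, 0, -0.003, -0.05, 0.164, 0, 1], [0, 0, 0, -0.05, 0.164, 0, 1], [0, 0, 0, 0, 0, -0.16, 1], [0, 0, 0, 0, 0, -0.16, 1], [0, 0, 0, 0, 0, -0.16, 1], [0, 0, 0, 0, 0, -0.15, 1], [0, 0, 0, 0, 0, 0, 1], [0, 0, 0, 0, 0, 0, 1], [0, 0, 0, 0, 0, 0, 1], [0, 0, 0, 0, 0, 0, 1], [0, 0, 0, 0, 0, 0, 1]]

```text
time_s: 27.75
ee_pos: [518.8, 35.2, 103.7]
ee_rot: [180.0, -0.2, 10.2]
force: [-0.2, 0.3, -0.6]
gripper_width: 11.9
gripper_force: 20.0
```

Emit:
send_rows:
  targets:
    - [[0, 0, 0, 0, 0, -0.03, 1], [0, 0, 0, 0, 0, -0.03, 1], [0, 0, 0, 0, 0, -0.03, 1], [0, 0, 0, 0, 0, -0.03, 1], [0, 0, 0, 0, 0, 0, 1], [0, 0, 0, 0, 0, 0, 1]]

```text
time_s: 28.35
ee_pos: [517.8, 35.3, 78.1]
ee_rot: [180.0, 0.0, 10.2]
force: [0.5, -0.1, -0.5]
gripper_width: 11.7
gripper_force: 20.0
```

Emit:
send_rows:
  targets:
    - [[0, 0, 0, 0, -0.004, -0.02, 1], [0, 0, 0, 0, 0, -0.02, 1], [0, 0, 0, 0, 0, -0.02, 1], [0, 0, 0, 0, 0, -0.015, 1], [0, 0, 0, 0, 0, -0.01, 1], [0, 0, 0, 0, 0, 0, 1], [0, 0, 0, 0, 0, 0, 1]]

```text
time_s: 29.05
ee_pos: [518.0, 34.5, 61.4]
ee_rot: [180.0, -0.0, 10.2]
force: [-0.3, 0.7, -0.2]
gripper_width: 12.1
gripper_force: 20.0
```

Emit:
send_rows:
  targets:
    - [[0, 0, 0, 0, 0, -0.005, 1], [0, 0, 0, 0, 0, -0.005, 1], [0, 0, 0, 0, 0, 0, 1]]

```text
time_s: 29.35
ee_pos: [518.2, 34.5, 60.5]
ee_rot: [180.0, -0.1, 10.2]
force: [-1.5, 0.2, 5.6]
gripper_width: 12.2
gripper_force: 20.0
```

Seated at 5.6 N. I give the quarter turn, then release.

Emit:
send_rows:
  targets:
    - [[0, 0, 0.09, 0, 0, 0, 1], [0, 0, 0.091, 0, 0, 0, 1], [0, 0, 0.091, 0, 0, 0, 1], [0, 0, 0.091, 0, 0, 0, 1], [0, 0, 0.091, 0, 0, 0, 1], [0, 0, 0.091, 0, 0, 0, 1], [0, 0, 0.091, 0, 0, 0, 1], [0, 0, 0.091, 0, 0, 0, 1], [0, 0, 0.091, 0, 0, 0, 1], [0, 0, 0.091, 0, 0, 0, 1], [0, 0, 0.091, 0, 0, 0, 1]]

```text
time_s: 30.45
ee_pos: [518.5, 34.5, 60.5]
ee_rot: [179.9, 0.0, 100.5]
force: [-1.9, 0.0, 6.9]
gripper_width: 11.9
gripper_force: 20.0
```

Emit:
send_rows:
  targets:
    - [[0, 0, 0, 0, 0, 0, 0.2], [0, 0, 0, 0, 0, 0, 0.2], [0, 0, 0, 0, 0, 0, 0.2], [0, 0, 0, 0, 0, 0.1, 0.2], [0, 0, 0, 0, 0, 0.2, 0.2], [0, 0, 0, 0, 0, 0.2, 0.2], [0, 0, 0, 0, 0, 0.2, 0.2], [0, 0, 0, 0, 0, 0.2, 0.2], [0, 0, 0, 0, 0, 0, 0.2], [0, 0, 0, 0, 0, 0, 0.2]]

```text
time_s: 31.45
ee_pos: [518.1, 34.5, 239.8]
ee_rot: [179.9, 0.0, 100.2]
force: [-0.4, -0.0, 0.2]
gripper_width: 36.4
gripper_force: 0.0
```

Run:
```python
from h import *
R=[]
for n in("top","scene","wrist"):
    im,d,K,M=grab(n,n+"5"); P=cloud(d,K,M)
    for r in optics.silhouettes(n,"vase")[:2]:
        p=P[r["mask"]];z=p[:,2]; nk=p[z>80]; print(n,r["conf"],np.array(r["at"]),r["mask"].sum(),"zmax",np.nanpercentile(z,99),"top",(np.nanmin(nk,0)+np.nanmax(nk,0))/2 if len(nk) else None,len(nk))
    if n=="top": cv2.imwrite("pics/b.png",cv2.resize(im[130:290,170:490,::-1],(800,400)))
```

```text
top 0.81 [246.3 239.8] 262 zmax 87.70481058509267 top [460.9 202.4  84.7] 45
scene 0.92 [407.  243.8] 446 zmax 86.63648395578545 top [462.9 204.7  84. ] 52
scene 0.43 [299.2 198.1] 91 zmax 92.2142567203024 top [661.4 -65.3  86.9] 46
wrist 0.8 [298.7  28.5] 2620 zmax 85.47564700815025 top [460.6 206.2  83.3] 503
```

View pics/b.png

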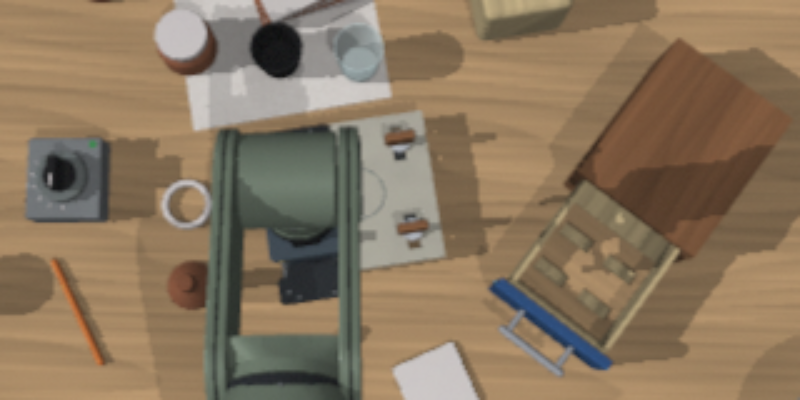

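Three toggles sit crosswise on the bat, at crop (400,140), (412,228) and the one under the arm. All the pockets are empty. The vase stands at crop (188,285), so it has shifted to about (461,205). I move above it and measure.

Emit:
send_rows:
  targets:
    - [[0, 0, 0, -0.057, 0.17, -0.04, -0.2], [0, 0, 0, -0.057, 0.17, -0.04, -0.2], [0, 0, 0, -0.057, 0.17, -0.04, -0.2], [0, 0, 0, -0.057, 0.17, -0.04, -0.2], [0, 0, 0, -0.057, 0.17, -0.04, -0.2], [0, 0, 0, 0, 0, 0, -0.2], [0, 0, 0, 0, 0, 0, -0.2], [0, 0, 0, 0, 0, 0, -0.2]]

```text
time_s: 32.55
ee_pos: [461.2, 203.9, 199.3]
ee_rot: [-180.0, 0.0, 100.2]
force: [-0.0, 0.2, 0.6]
gripper_width: 54.6
gripper_force: 0.0
```

Run:
```python
from h import *
im,d,K,M=grab("wrist","w6"); P=cloud(d,K,M); s=env.state();print(s["ee_pos"],s["ee_rot"],s["gripper_width"])
for r in optics.silhouettes("wrist","vase")[:2]:
    p=P[r["mask"]];z=p[:,2]
    for lo,hi in((79,90),(14,26)):
        q=p[(z>lo)&(z<hi)]
        if len(q)>10: print(r["conf"],np.array(r["at"]),lo,cv2.minEnclosingCircle(q[:,:2].astype(np.float32)),np.median(q,0),len(q))
```

```text
[461.4 203.6 199.4] [180.    0.  100.1] 54.565551935971534
0.97 [316.6 176.7] 79 ((460.1150207519531, 206.8061981201172), 11.956339836120605) [460.  207.5  84. ] 396
0.97 [316.6 176.7] 14 ((460.3695373535156, 207.09371948242188), 32.7449836730957) [457.  225.6  23.9] 277
```

Emit:
send_rows:
  targets:
    - [[0, 0, 0, -0.006, 0.015, -0.05, -0.2], [0, 0, 0, 0, 0, -0.18, -0.2], [0, 0, 0, 0, 0, -0.18, -0.2], [0, 0, 0, 0, 0, -0.18, -0.2], [0, 0, 0, 0, 0, -0.175, -0.2], [0, 0, 0, 0, 0, 0, -0.2], [0, 0, 0, 0, 0, 0, 1], [0, 0, 0, 0, 0, 0, 1], [0, 0, 0, 0, 0, 0, 1], [0, 0, 0, 0, 0, 0, 1], [0, 0, 0, 0, 0, 0, 1], [0, 0, 0, 0, 0, 0, 1]]
  grip_force: 25

```text
time_s: 33.85
ee_pos: [459.8, 207.7, 47.4]
ee_rot: [179.9, -0.0, 100.2]
force: [-2.6, 0.6, 6.2]
gripper_width: 24.0
gripper_force: 24.9
```

Emit:
send_rows:
  targets:
    - [[0, 0, 0, 0, 0, 0.1, 1], [0, 0, 0, 0, 0, 0.2, 1], [0, 0, 0, 0, 0, 0.2, 1], [0, 0, 0, 0, 0, 0.2, 1], [0, 0, 0, 0.1055, -0.1855, 0, 1], [0, 0, 0, 0.1055, -0.1855, 0, 1], [0, 0, 0, 0.1055, -0.1855, 0, 1], [0, 0, 0, 0.1055, -0.1855, 0, 1], [0, 0, 0, 0.1055, -0.1855, 0, 1], [0, 0, 0, 0.1055, -0.1855, 0, 1], [0, 0, 0, 0, 0, 0, 1], [0, 0, 0, 0, 0, 0, 1]]

```text
time_s: 35.05
ee_pos: [586.0, -15.8, 185.5]
ee_rot: [-179.9, -0.0, 100.1]
force: [-0.9, -0.1, -3.0]
gripper_width: 23.6
gripper_force: 25.0
```

Emit:
send_rows:
  targets:
    - [[0, 0, 0, 0, 0, 0, 1], [0, 0, 0, 0, 0, -0.15, 1], [0, 0, 0, 0, 0, -0.15, 1], [0, 0, 0, 0, 0, -0.08, 1], [0, 0, 0, 0, 0, 0, 1], [0, 0, 0, 0, 0, 0, 1]]

```text
time_s: 35.65
ee_pos: [586.4, -14.1, 110.9]
ee_rot: [180.0, 0.0, 100.3]
force: [0.4, -0.6, -2.2]
gripper_width: 23.8
gripper_force: 25.0
```

Emit:
send_rows:
  targets:
    - [[0, 0, 0, 0, 0, -0.03, 1], [0, 0, 0, 0, -0.003, -0.025, 1], [0, 0, 0, 0, 0, -0.015, 1], [0, 0, 0, 0, 0, 0, 1], [0, 0, 0, 0, 0, 0, 1], [0, 0, 0, 0, 0, 0, 1]]

```text
time_s: 36.25
ee_pos: [586.5, -15.8, 96.6]
ee_rot: [180.0, 0.0, 100.2]
force: [-0.1, 0.3, -2.5]
gripper_width: 23.7
gripper_force: 25.0
```

Emit:
send_rows:
  targets:
    - [[0, 0, 0, 0, 0, -0.006, 1], [0, 0, 0, 0, 0, -0.003, 1], [0, 0, 0, 0, 0, 0, 1], [0, 0, 0, 0, 0, 0, 1]]

```text
time_s: 36.65
ee_pos: [586.7, -15.6, 95.4]
ee_rot: [179.9, 0.0, 100.2]
force: [-0.7, 1.2, 4.9]
gripper_width: 23.7
gripper_force: 25.0
```

Emit:
send_rows:
  targets:
    - [[0, 0, 0, 0, 0, 0, 0.2], [0, 0, 0, 0, 0, 0, 0.0], [0, 0, 0, 0, 0, 0, -0.2], [0, 0, 0, 0, 0, 0, -0.2], [0, 0, 0, 0, 0, 0.1, -0.2], [0, 0, 0, 0, 0, 0.2, -0.2], [0, 0, 0, 0, 0, 0.2, -0.2], [0, 0, 0, 0, 0, 0.2, -0.2]]

```text
time_s: 37.45
ee_pos: [586.1, -15.7, 235.8]
ee_rot: [-180.0, -0.0, 100.2]
force: [0.9, -1.4, -1.0]
gripper_width: 54.2
gripper_force: 0.0
```

Emit:
send_rows:
  targets:
    - [[0, 0, -0.073, -0.1, -0.18, 0, 0.38], [0, 0, -0.073, -0.1, -0.18, 0, 0.38], [0, 0, -0.073, -0.1, -0.18, 0, 0.38], [0, 0, -0.073, -0.1, -0.18, 0, 0.38], [0, 0, -0.073, -0.1, -0.18, 0, 0.38], [0, 0, -0.073, -0.15, -0.18, 0, 0.38], [0, 0, -0.073, -0.16, -0.12, 0, 0.38], [0, 0, 0, -0.15, 0, 0, 0.38], [0, 0, 0, -0.1, 0, 0, 0.38], [0, 0, 0, 0, 0, 0, 0.38], [0, 0, 0, 0, 0, 0, 0.38], [0, 0, 0, 0, 0, 0, 0.38]]

```text
time_s: 38.65
ee_pos: [375.3, -255.8, 234.6]
ee_rot: [179.9, -0.0, 54.2]
force: [-0.3, 0.5, -0.2]
gripper_width: 28.2
gripper_force: 0.0
```

Run:
```python
from h import *
s=env.state();print(s["ee_pos"],s["ee_rot"])
for n in("top","wrist"):
    im,d,K,M=grab(n,n+"7"); P=cloud(d,K,M)
    for r in optics.silhouettes(n,"vase")[:2]:
        p=P[r["mask"]];z=p[:,2]
        q=p[(z>125)&(z<140)]
        if len(q)>5: print(n,r["conf"],"vase",cv2.minEnclosingCircle(q[:,:2].astype(np.float32)),np.median(q,0),len(q))
    for r in optics.silhouettes(n,"toggle1")[:5]:
        p=P[r["mask"]];p=p[(p[:,2]>83)&(p[:,2]<97)]
        if len(p)>5: R=cv2.minAreaRect(p[:,:2].astype(np.float32));print(n,r["conf"],np.array(R[0]),np.array(R[1]),R[2],np.median(p[:,2]))
    r=optics.place_of(n,"cabinet_drawer0_handle")
    if r: print(n,"handle",r[0]["conf"],np.array(r[0]["at"]),atz(K,M,r[0]["at"],70))
    if n=="top": cv2.imwrite("pics/c.png",cv2.resize(im[130:290,170:490,::-1],(800,400)))
```

```text
[ 375.3 -255.8  234.6] [179.9  -0.   54.2]
top 0.67 vase ((586.9802856445312, -19.041316986083984), 11.807987213134766) [587.1 -20.  131.4] 46
top handle 0.82 [383.  272.3] [ 376.4 -246.1   70. ]
wrist handle 0.7 [315.3 167.7] [ 384.3 -239.    70. ]
```

View pics/c.png

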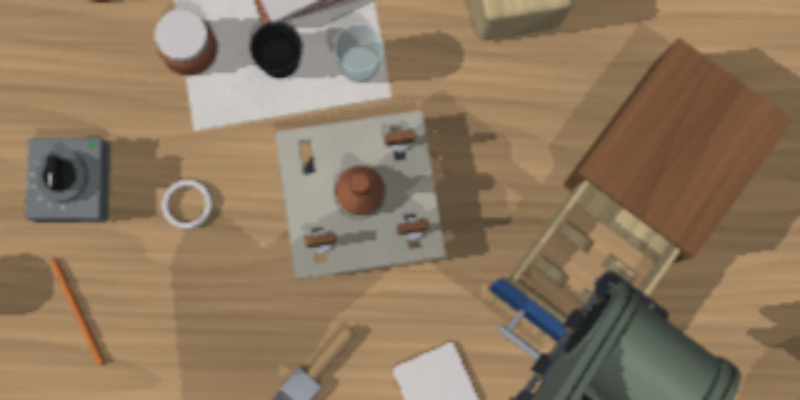

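The top view shows the vase upright at crop (360,190), centred on the bat, with toggles crosswise at (400,140), (412,228) and (320,240). The handle is at (522,335). I shut the drawer by its handle.

Emit:
send_rows:
  targets:
    - [[0, 0, -0.003, 0.048, 0.073, 0, 0.38], [0, 0, 0, 0, 0, -0.18, 0.38], [0, 0, 0, 0, 0, -0.18, 0.38], [0, 0, 0, 0, 0, -0.18, 0.38], [0, 0, 0, 0, 0, -0.18, 0.38], [0, 0, 0, 0, 0, -0.18, 0.38], [0, 0, 0, 0, 0, 0, 0.38], [0, 0, 0, 0, 0, 0, 0.38], [0, 0, 0, 0, 0, 0, 1], [0, 0, 0, 0, 0, 0, 1], [0, 0, 0, 0, 0, 0, 1], [0, 0, 0, 0, 0, 0, 1]]
  grip_force: 20

```text
time_s: 40.25
ee_pos: [384.9, -241.7, 56.1]
ee_rot: [179.8, -0.0, 53.9]
force: [-0.6, -0.1, 6.3]
gripper_width: 10.2
gripper_force: 20.0
```

Emit:
send_rows:
  targets:
    - [[0, 0, 0, 0.0617, -0.045, 0, 1], [0, 0, 0, 0.0617, -0.045, 0, 1], [0, 0, 0, 0.0617, -0.045, 0, 1], [0, 0, 0, 0.0617, -0.045, 0, 1], [0, 0, 0, 0.0617, -0.045, 0, 1], [0, 0, 0, 0.0617, -0.045, 0, 1], [0, 0, 0, 0.0617, -0.045, 0, 1], [0, 0, 0, 0.0617, -0.045, 0, 1], [0, 0, 0, 0.0617, -0.045, 0, 1], [0, 0, 0, 0.0617, -0.045, 0, 1], [0, 0, 0, 0.0617, -0.045, 0, 1], [0, 0, 0, 0, 0, 0, 1]]

```text
time_s: 41.45
ee_pos: [518.5, -339.0, 55.8]
ee_rot: [-179.7, -0.0, 53.9]
force: [-6.2, 3.7, 9.1]
gripper_width: 10.1
gripper_force: 20.0
```

Emit:
send_rows:
  targets:
    - [[0, 0, 0, 0.01, -0.007, 0, 1], [0, 0, 0, 0.005, -0.004, 0, 1], [0, 0, 0, 0, 0, 0, 1], [0, 0, 0, 0, 0, 0, 1]]

```text
time_s: 41.85
ee_pos: [518.4, -339.0, 55.8]
ee_rot: [-179.4, -0.0, 53.9]
force: [-9.4, 7.4, 13.0]
gripper_width: 10.3
gripper_force: 20.0
```

Emit:
send_rows:
  targets:
    - [[0, 0, 0, -0.01, 0.007, 0, 0.38], [0, 0, 0, 0, 0, 0, 0.38], [0, 0, 0, 0, 0, 0, 0.38], [0, 0, 0, 0, 0, 0, 0.38], [0, 0, 0, 0, 0, 0.15, 0.38], [0, 0, 0, 0, 0, 0.2, 0.38], [0, 0, 0, 0, 0, 0.2, 0.38], [0, 0, 0, 0, 0, 0.2, 0.38], [0, 0, 0, 0, 0, 0.15, 0.38], [0, 0, 0, 0, 0, 0, 0.38], [0, 0, 0, 0, 0, 0, 0.38]]

```text
time_s: 42.95
ee_pos: [520.9, -341.1, 234.8]
ee_rot: [179.9, -0.0, 53.9]
force: [-1.2, -0.3, -0.9]
gripper_width: 28.3
gripper_force: 0.0
```

Run:
```python
from h import *
u=np.array([.808,-.589]);v=np.array([.589,.808])
im,d,K,M=grab("wrist","w8"); P=cloud(d,K,M); s=env.state();print(s["ee_pos"],s["ee_rot"])
Q=np.stack([(P[...,:2]-[518.7,-338.7])@u,(P[...,:2]-[518.7,-338.7])@v,P[...,2]],-1)
g=im.astype(int); blue=(g[...,2]>g[...,0]+50)
m=blue&(Q[...,2]>90)&(Q[...,2]<103); print("panel top",np.nanpercentile(Q[m],[2,98],axis=0))
m=(Q[...,2]>106)&(Q[...,2]<113)&(abs(Q[...,1])<60); print("cab",np.nanpercentile(Q[m],[0.5],axis=0))
r=optics.place_of("wrist","cabinet_drawer0_handle"); print([ (q["conf"],atz(K,M,q["at"],70)) for q in r])
```

```text
[ 520.3 -340.7  233.5] [-179.9    0.    53.9]
panel top [[ 35.5 -29.5  93.6]
 [ 48.7  84.4  97.9]]
cab [[ 51.2 -58.3 107.3]]
[(0.83, array([ 520.1, -338. ,   70. ]))]
```

Emit:
send_rows:
  targets:
    - [[0, 0, 0.079, 0.017, 0.195, 0.01, 0.2], [0, 0, 0.079, 0.017, 0.195, 0.01, 0.2], [0, 0, 0.079, 0.017, 0.195, 0.01, 0.2], [0, 0, 0.079, 0.017, 0.195, 0.01, 0.2], [0, 0, 0.079, 0.017, 0.195, 0, 0.2], [0, 0, 0.079, 0.017, 0.195, 0, 0.2], [0, 0, 0.079, 0.017, 0.195, 0, 0.2], [0, 0, 0.079, 0.017, 0.195, 0, 0.2], [0, 0, 0.079, 0.017, 0.195, 0, 0.2]]

```text
time_s: 43.95
ee_pos: [550.5, 11.7, 240.8]
ee_rot: [-179.8, -0.1, 118.2]
force: [0.6, -0.2, 0.3]
gripper_width: 37.0
gripper_force: 0.0
```

Emit:
send_rows:
  targets:
    - [[0, 0, 0.079, 0.017, 0.195, 0, 0.2], [0, 0, 0.079, 0.017, 0.195, 0, 0.2], [0, 0, 0.079, 0.017, 0.195, 0, 0.2], [0, 0, 0.079, 0.017, 0.195, 0, 0.2], [0, 0, 0.079, 0.017, 0.195, 0, 0.2], [0, 0, 0.079, 0.017, 0.195, 0, 0.2], [0, 0, 0.079, 0.017, 0.195, 0, 0.2], [0, 0, 0.079, 0.017, 0.195, 0, 0.2], [0, 0, 0.079, 0.017, 0.195, 0, 0.2], [0, 0, 0, 0, 0, 0, 0.2], [0, 0, 0, 0, 0, 0, 0.2], [0, 0, 0, 0, 0, 0, 0.2]]

```text
time_s: 45.15
ee_pos: [581.6, 359.9, 241.5]
ee_rot: [-179.9, -0.1, -178.2]
force: [0.2, 1.0, 0.5]
gripper_width: 36.5
gripper_force: 0.0
```

```bash
cat > knob.py <<'E'
from h import *
im,d,K,M=grab("wrist","k%d"%(100*env.state()["time_s"])); P=cloud(d,K,M); s=env.state();print(s["ee_pos"],s["ee_rot"],s["qpos"],s["time_s"])
X,Y,Z=P[...,0],P[...,1],P[...,2]
m=(np.hypot(X-596,Y-375)<45)&(Z>100)&(Z<115); r=cv2.minAreaRect(P[m][:,:2].astype(np.float32)); print("knob",r,np.median(Z[m]),m.sum())
m=(np.hypot(X-596,Y-375)<90)&(Z>45)&(Z<55); r=cv2.minAreaRect(P[m][:,:2].astype(np.float32)); print("box",r)
for r in optics.place_of("wrist","speed_grip"): print(r["conf"],np.array(r["at"]),atz(K,M,r["at"],97))
cv2.imwrite("pics/k.png",cv2.resize(im[60:260,200:440,::-1],(720,600),interpolation=cv2.INTER_CUBIC))
E
python3 knob.py
```

```text
[581.8 359.7 242. ] [-179.9   -0.1 -178.2] [ 30.8  27.8  70.7  -0.   81.6 -61.1] 45.2
knob ((595.6193237304688, 379.98406982421875), (40.844696044921875, 13.942950248718262), 2.496856689453125) 106.95141497928154 448
box ((595.8654174804688, 380.09405517578125), (109.14213562011719, 99.90641021728516), 2.0518336296081543)
0.63 [333.8 197.1] [595.7 380.1  97. ]
```

View pics/k.png

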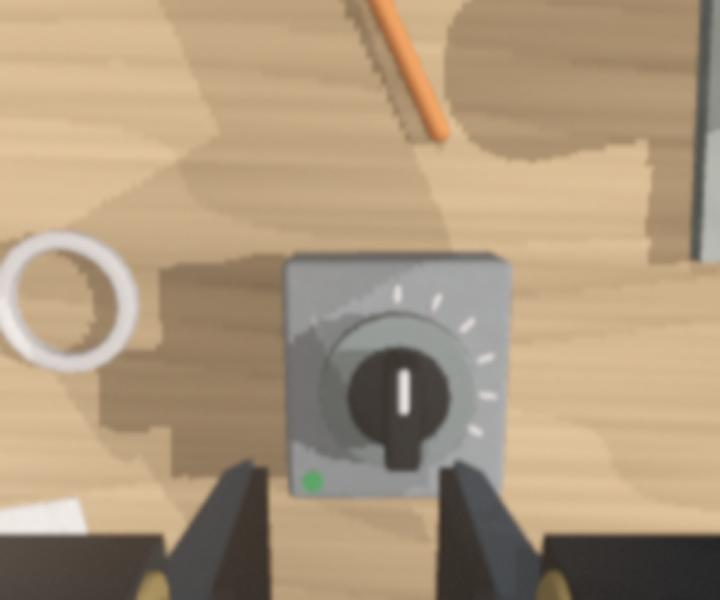

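The crop shows the knob at (402,395), its white pointer line pointing up (world -x) at the off mark. The marks run clockwise to the right. I grip the knob.

Emit:
send_rows:
  targets:
    - [[0, 0, 0.004, 0.069, 0.101, 0, 0.2], [0, 0, 0, 0, 0, -0.18, 0.2], [0, 0, 0, 0, 0, -0.18, 0.2], [0, 0, 0, 0, 0, -0.18, 0.2], [0, 0, 0, 0, 0, -0.18, 0.2], [0, 0, 0, 0, 0, -0.1, 0.2], [0, 0, 0, 0, 0, 0, 0.2], [0, 0, 0, 0, 0, 0, 0.2], [0, 0, 0, 0, 0, 0, 1], [0, 0, 0, 0, 0, 0, 1], [0, 0, 0, 0, 0, 0, 1], [0, 0, 0, 0, 0, 0, 1]]
  grip_force: 30

```text
time_s: 46.45
ee_pos: [596.0, 379.3, 79.3]
ee_rot: [-179.8, 0.0, -177.7]
force: [0.5, -5.9, 2.2]
gripper_width: 13.4
gripper_force: 30.0
```

Emit:
send_rows:
  targets:
    - [[0, 0, -0.089, 0, 0, 0, 1], [0, 0, -0.089, 0, 0, 0, 1], [0, 0, -0.089, 0, 0, 0, 1], [0, 0, -0.089, 0, 0, 0, 1], [0, 0, -0.089, 0, 0, 0, 1], [0, 0, -0.089, 0, 0, 0, 1], [0, 0, -0.089, 0, 0, 0, 1], [0, 0, -0.089, 0, 0, 0, 1], [0, 0, -0.089, 0, 0, 0, 1], [0, 0, 0, 0, 0, 0, 1], [0, 0, 0, 0, 0, 0, 1]]

```text
time_s: 47.55
ee_pos: [595.8, 379.0, 79.3]
ee_rot: [-179.9, 0.2, 110.2]
force: [0.2, -5.3, 3.6]
gripper_width: 13.7
gripper_force: 30.0
```

Emit:
send_rows:
  targets:
    - [[0, 0, 0, 0, 0, 0, 0.2], [0, 0, 0, 0, 0, 0, 0.2], [0, 0, 0, 0, 0, 0, 0.2], [0, 0, 0, 0, 0, 0, 0.2], [0, 0, 0, 0, 0, 0.1, 0.2], [0, 0, 0, 0, 0, 0.2, 0.2], [0, 0, 0, 0, 0, 0.2, 0.2], [0, 0, 0, 0, 0, 0.2, 0.2], [0, 0, 0, 0, 0, 0.1, 0.2], [0, 0, 0, 0, 0, 0, 0.2], [0, 0, 0, 0, 0, 0, 0.2]]

```text
time_s: 48.65
ee_pos: [595.3, 381.2, 237.7]
ee_rot: [-180.0, 0.0, 110.2]
force: [0.5, 0.3, -0.3]
gripper_width: 36.5
gripper_force: 0.0
```

```bash
python3 knob.py
python3 - <<'E'
from h import *
im,d,K,M=grab("top","t9"); P=cloud(d,K,M)
r=optics.silhouettes("top","vase")[0];p=P[r["mask"]];q=p[(p[:,2]>125)&(p[:,2]<140)];print("vase",cv2.minEnclosingCircle(q[:,:2].astype(np.float32)),len(q))
cv2.imwrite("pics/e.png",cv2.resize(im[130:290,170:490,::-1],(800,400)))
a=cv2.imread("pics/k.png");b=cv2.imread("pics/e.png")
cv2.imwrite("pics/f.png",np.hstack([cv2.resize(a,(360,300)),cv2.resize(b[:,:520],(440,300))]))
E
```

```text
[594.9 381.  236.5] [-179.8    0.   110.2] [31.7 30.2 67.4 -0.  82.6 11.5] 48.7
knob ((596.36572265625, 380.5447082519531), (13.424574851989746, 42.259403228759766), 20.423839569091797) 106.86476908226714 448
box ((596.7471313476562, 380.5519714355469), (110.115966796875, 100.1695556640625), 2.12060809135437)
0.65 [318.3 184.7] [596.5 384.3  97. ]
vase ((587.0669555664062, -19.222749710083008), 11.45939826965332) 46
```

View pics/f.png

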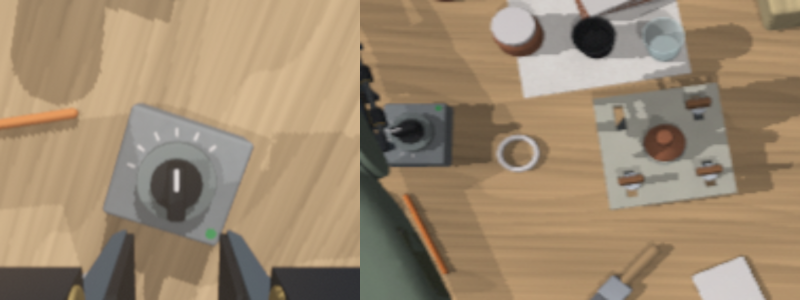

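The bar's angle went from 182.2° to 110.4°, so the knob turned 71.8°, which is three clicks; the pointer at (176,182) stands at the fourth mark counting off as the first. The vase and the three crosswise toggles are in place, the jar and glass are where they were, and the gripper is clear.

```bash
python3 -c "
from workcell import env
print(env.job_done())"
```

```text
the job is handed in; nothing more can be done
None
```

The job is done and handed in after about 49 s of robot time: all three toggles found are locked in slots 1–3, the vase is centred on the bat, the drawer is shut, the knob is at three clicks, and the jar and glass were not touched.

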